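Sweep the loose hardware off the work board into the catch tray

TASK

Clear the work board of loose hardware: with the closed fingers, sweep the nut, the collar and the square flange across the board and out through the gap in its rim, so that all three drop into the steel catch tray. Only push them, do not pick any of them up; and leave the two upright connector plugs, the upright socket and the screwdriver where they are.

Things in the scene. Friction and masses are not known exactly. Their poses are not given: they have to be found in the camera images.
- board: Fixed work board, blue mat top 260 mm (its x) by 400 mm (its y), 40 mm above the table. Origin on the table under its centre; x points to the edge with the gap, y along that edge, z up. A 4 mm aluminium rim, 6 mm above the top, runs just outside all edges, save for a gap 200 mm long in the middle of the +x edge (y -100 to +100 mm), where the catch tray is fixed.
- mouth (a point): Middle of the gap in the rim, at the edge of the board top (board frame 130, 0, 40 mm); x points out of the gap away from the board, y along the gap, z up. No lip: what is pushed more than half over the edge drops into the tray.
- tray_in (a point): Centre of the floor of the open-topped steel catch tray, fixed to the board below the gap; axes as the mouth. Inside 88 mm (x) by 200 mm (y); floor 36 mm below the board top; end and far walls 4 mm thick, their tops 4 mm above the board top.
- nut_mid (a point): Centre (half-way up) of a loose steel hexagon nut, 30 mm across flats, 12 mm high, 18 mm hole, about 40 g, lying flat on the board; z up along its axis.
- collar_mid (a point): Centre (half-way up) of a loose plain round steel collar (ring), 32 mm outside, 20 mm bore, 14 mm high, about 30 g, lying flat on the board; z up along its axis.
- flange_mid (a point): Centre (half-way up) of a loose square steel flange, 32 x 32 mm, 12 mm thick, with an 18 mm hole, about 35 g, lying flat on the board at any yaw; x and y square to its sides, z up.
- plug_a: Finished aluminium connector plug standing upright on the board near an end of its +x edge, beside the gap: stepped round, 28 mm diameter at the foot, 44 mm high, 90 g, loose. Origin at the centre of its foot. Leave it.
- plug_b: Second connector plug, the same, near the other end of the board's +x edge. Leave it.
- socket: Dark steel socket standing upright on the board near its -x edge: round, 22 mm diameter, 38 mm high, 100 g, loose. Origin at the centre of its foot. Leave it.
- driver: Screwdriver with a blue handle, lying on the table at the robot's right of the board, about 200 mm long along its x (handle to -x), loose. Origin at the middle of its underside. Leave it.

How it is judged:
By the outcome, as a careful person would: the job done as asked, in the order asked, and still so for the second after the job is handed in, with the robot touching nothing.
It also fails if it takes over 70 s, if anything falls off the work surface, if the arm or the gripper's body presses on something with over 40 N, if the wrist force passes 120 N, or if a joint passes its speed limit or range.

ROBOT

A 6-joint arm with a two-finger parallel gripper is mounted at the origin on the work surface. World frame = base frame: x ahead of the robot, y to its left, z up, the work surface at z = 0. Lengths are in m, angles in rad, forces in N, time in s.
With the tool pointing down it reaches from about 0.325 to 0.875 m from the base axis. Payload 4.4 kg.
Tool frame: the origin (TCP) lies at the very end of the fingers, on their centre line; the grasp point (between the pads) lies 19 mm behind it; z points along the fingers, y is the line along which they close (so a half turn about z gives the same grasp; the last joint's range is limited). The gripper opens to 85 mm and grips with 20 to 120 N. Pads are 22 mm wide; open, the fingers measure 114 mm over their backs; the gripper's body (76 mm by 85 mm) begins 54 mm behind the grasp point. The pads swing forward as they close: fully open they stand 13 mm farther back than shut.
Start: joints at [0.997, 0.207, 1.542, -0, 1.393, -0.15], TCP at [0.236, 0.524, 0.231] pointing down, gripper open.
Joint ranges: [-2.73, 2.73], [-0.86, 2.22], [0.23, 2.46], [-1.11, 4.25], [0.08, 2.63], [-2.82, 2.82]. Speed limits (rad/s): [2.79, 2.79, 3.14, 3.14, 3.14, 3.14].

INTERFACE

Orientations are given as a unit quaternion [x, y, z, w].
In Python, from station import readout, imaging, job_done gives the robot as it stands. The module is installed in compiled form; this text tells all that it offers.
- The arm moves only by the tool arm_command, never from a script. Its argument "rows" is a list of rows, each an object with "gripper": the opening, from 0 (shut) to 1 (fully open); "offset": the shift along the tool's x, y, z each as a share of 0.1 m, from -1 to 1, a list of three; "angular": the turn, a rotation vector about the tool's x, y, z each as a share of 2 pi rad, from -1 to 1, a list of three. In form: [{"gripper": gripper, "offset": [tx, ty, tz], "angular": [rx, ry, rz]}, ...]. A call has 1 to 12 rows; each row is the pose to reach, as a shift and turn from the pose commanded when the call began, along the tool's axes at that moment, turning the shorter way round; what a row does not reach only later rows make up. A row lasts 1/8 s, in which the tool goes at most 62.5 mm and 10.7 degrees, less where a joint would pass 70% of its speed; a pose out of reach is approached as far as the arm can. A call with a number of a shift or a turn outside -1 to 1 is refused whole. A call with a gripper value outside its range is refused whole. The fingers move at their own pace and stop on an object; "newtons" is the grip in N (left out, the last holds). Time passes only in rows, so rows that repeat a pose let the fingers close. It gives the time, the measured TCP pose, the force, the opening and the grip force at its end, in the units of the state.
- readout.read_state(): the state, without advancing time (a new reading comes with each control period).
- imaging.grab_frame(name): name is "scene" or "top"; returns the picture (400x640x3 uint8, red, green, blue); there is no depth.
- imaging.camera_params(name): a dict with "fx", "fy", "cx", "cy" (pixels), "R" (3x3) and "t" (3): a world point X has camera coordinates R X + t. Camera axes: x right, y down, z forward; pixel columns grow to the right and rows downward; lengths in m; the calibration is good to about 2 mm. A picture is of the moment at which its call begins. camera_params takes no time and is no camera call.
- job_done(): hands the job in; it is judged then, once.
The state is a dict: "clock": time; "joint_pos": joint angles; "dq": joint speeds; "joint_torque": joint torques, N m; "position": TCP position; "ee_rot": TCP orientation; "ft_force": force on the tool from outside, world axes, zero at the start; "ft_torque": the same for the moment, N m; "grip_width": opening from 0.0 (shut) to 1.0 (fully open); "grasp_force": force on a finger pad.
Only numpy, scipy, OpenCV 4.12 (cv2) and the standard library are available. Lean on these libraries where they do the work, as an engineer would, in place of code of your own. Each camera call takes 0.05 s, during which the arm holds its last target. There are 200 camera calls.

## Working session

There is one attempt and no reset: what is moved stays moved. The work goes in short steps, Python scripts to look and compute and a tool call to move; the robot and the scene stay as the last step left them, time stands still between calls to the robot, and variables do not carry over. Pictures are saved under pics/ and viewed, at most 10 in all, crops included, and the job is handed in when it is done.

Besides the shell and the picture viewer there is one more tool, called after "Emit:" as name([rows], argument=value, ...), one row to a line, values as JSON. arm_command: Moves the arm, as the interface text tells. Its arguments: {"type":"object","properties":{"rows":{"type":"array","items":{"type":"object","properties":{"gripper":{"type":"number"},"offset":{"type":"array","items":{"type":"number","minimum":-1,"maximum":1}},"angular":{"type":"array","items":{"type":"number","minimum":-1,"maximum":1}}}}},"newtons":{"type":"number"}},"required":["rows"]}

```bash
mkdir -p pics; python3 - <<'E'
from station import readout, imaging
import cv2,numpy as np
for n in("scene","top"):
    f=imaging.grab_frame(n); cv2.imwrite(f"pics/{n}0.png",f[:,:,::-1])
    p=imaging.camera_params(n); print(n,{k:np.round(v,3).tolist() for k,v in p.items()})
s=readout.read_state(); print(s["position"],s["ee_rot"],s["clock"])
E
```

```text
scene {'fx': 370.977, 'fy': 370.977, 'cx': 321.679, 'cy': 196.547, 'R': [[-0.002, 1.0, 0.01], [0.556, 0.009, -0.831], [-0.832, 0.004, -0.556]], 't': [0.097, -0.248, 1.301]}
top {'fx': 414.357, 'fy': 414.357, 'cx': 315.616, 'cy': 201.032, 'R': [[-0.02, -1.0, 0.0], [-0.986, 0.019, -0.165], [0.165, -0.003, -0.986]], 't': [-0.085, 0.56, 1.069]}
[0.23607266 0.52354057 0.2302186 ] [ 2.10307855e-01  9.77634642e-01 -9.87076413e-04 -3.70888080e-04] 0.1
```

View pics/top0.png

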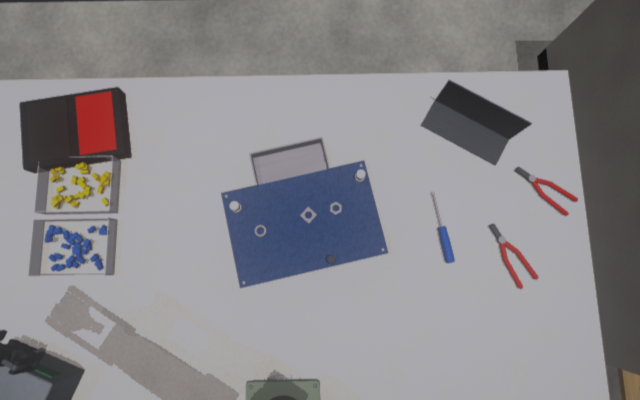

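View pics/scene0.png

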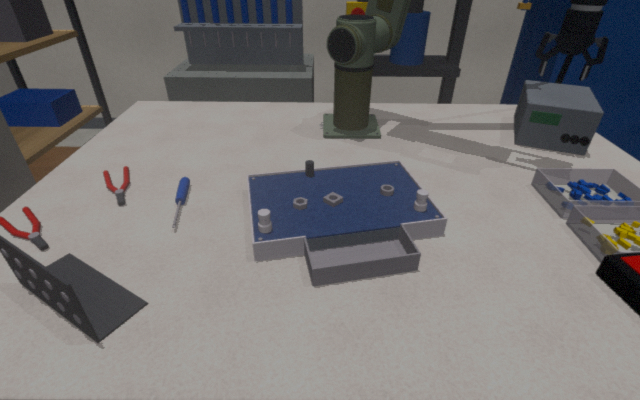

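The top view shows the mat with corners near (222,193), (365,163), (386,253) and (241,287). The collar is at (260,231), flange (308,215), nut (336,208), socket (330,260), and the plugs at (235,207) and (361,175). In the scene view the nut is at (300,203), flange (333,199) and collar (387,190), with the tray at the lower edge.

```bash
cat > h.py <<'E'
from station import readout, imaging
import cv2,numpy as np
P={n:imaging.camera_params(n) for n in("scene","top")}
def ray(n,uv):
    p=P[n];R=np.array(p["R"]);t=np.array(p["t"])
    d=R.T@np.array([(uv[0]-p["cx"])/p["fx"],(uv[1]-p["cy"])/p["fy"],1.]);return -R.T@t,d
def plane(n,uv,z):
    c,d=ray(n,uv);return c+d*(z-c[2])/d[2]
def tri(a,b):
    (c1,d1),(c2,d2)=ray("top",a),ray("scene",b)
    s=np.linalg.lstsq(np.c_[d1,-d2],c2-c1,rcond=None)[0]
    p,q=c1+d1*s[0],c2+d2*s[1];return (p+q)/2,np.linalg.norm(p-q)
def look(n,f=None):
    """mat quad corners (px) and blobs within it"""
    if f is None:f=imaging.grab_frame(n)
    h=cv2.cvtColor(f,cv2.COLOR_RGB2HSV)
    m=cv2.inRange(h,(100,110,40),(125,255,255))
    cs=cv2.findContours(m,cv2.RETR_EXTERNAL,cv2.CHAIN_APPROX_NONE)[0]
    c=max([c for c in cs if 150<cv2.boundingRect(c)[0]+cv2.boundingRect(c)[2]/2<500 and cv2.boundingRect(c)[1]>130],key=cv2.contourArea)
    hull=cv2.convexHull(c)
    k=1.
    while True:
        q=cv2.approxPolyDP(hull,k,True)
        if len(q)<=4:break
        k+=.5
    M=np.zeros_like(m);cv2.fillConvexPoly(M,hull,255)
    o=cv2.bitwise_and(M,cv2.bitwise_not(m))
    B=[]
    for b in cv2.findContours(o,cv2.RETR_EXTERNAL,cv2.CHAIN_APPROX_NONE)[0]:
        b=cv2.convexHull(b);a=cv2.contourArea(b)
        if a>30:
            mm=cv2.moments(b);B.append((mm["m10"]/mm["m00"],mm["m01"]/mm["m00"],a,b))
    return q[:,0],sorted(B,key=lambda b:b[0]),f
E
python3 - <<'E'
from h import *
np.set_printoptions(precision=4,suppress=True)
for n in P:
    q,B,f=look(n);print(n,q.tolist());W=np.array([plane(n,u,.04) for u in q]);print(W[:,:2].tolist(),[np.linalg.norm(W[i]-W[i-1]).round(4) for i in range(4)])
    for b in B:print(np.round(b[:3],1),plane(n,b[:2],.047)[:2])
    if n=="top":T=B
    cv2.imwrite(f"pics/{n}1.png",cv2.resize(f[140:300,200:440,::-1],None,fx=3,fy=3,interpolation=3))
E
```

```text
scene [[424, 213], [281, 226], [309, 178], [376, 166]]
[[0.5679732973927955, 0.1261205950992046], [0.6177222382403993, -0.18009017107893086], [0.42444582613578563, -0.12821423004978572], [0.35966036134565804, 0.046741995450356705]] [np.float64(0.2229), np.float64(0.3102), np.float64(0.2001), np.float64(0.1866)]
[299.6 231.4  97. ] [ 0.6432 -0.1404]
[332.5 198.3 253. ] [ 0.5244 -0.0721]
[ 338.4  195.4 4645. ] [ 0.5124 -0.0582]
[408.2 208.  649.5] [0.5598 0.0924]
top [[363, 207], [341, 258], [255, 254], [278, 183]]
[[0.5409228722113437, -0.22347856388323284], [0.4055771122055917, -0.15998416487898004], [0.420563082740502, 0.06768181230744054], [0.6116608798256006, 0.005818060829975033]] [np.float64(0.24), np.float64(0.1495), np.float64(0.2282), np.float64(0.2009)]
[254.9 246.8  43. ] [0.439  0.0671]
[257.9 208.6 151. ] [0.5412 0.0596]
[258.3 231.3 206. ] [0.48  0.058]
[274.3 190.1  69. ] [0.5907 0.0152]
[277.1 263.3 322.5] [0.395  0.0086]
[304.8 178.7 100.5] [ 0.6207 -0.0676]
[307.2 266.1  69. ] [ 0.3862 -0.0704]
[308.  214.8 188.5] [ 0.5216 -0.0746]
[322.6 178.7 119. ] [ 0.6196 -0.116 ]
[331.4 258.2 104.5] [ 0.4053 -0.1342]
[335.5 207.7 151. ] [ 0.5393 -0.1488]
[348.  249.   54.5] [ 0.4286 -0.1788]
[351.1 197.2 351.5] [ 0.5672 -0.1917]
[362.  226.7 100.5] [ 0.487  -0.2178]
```

View pics/top1.png

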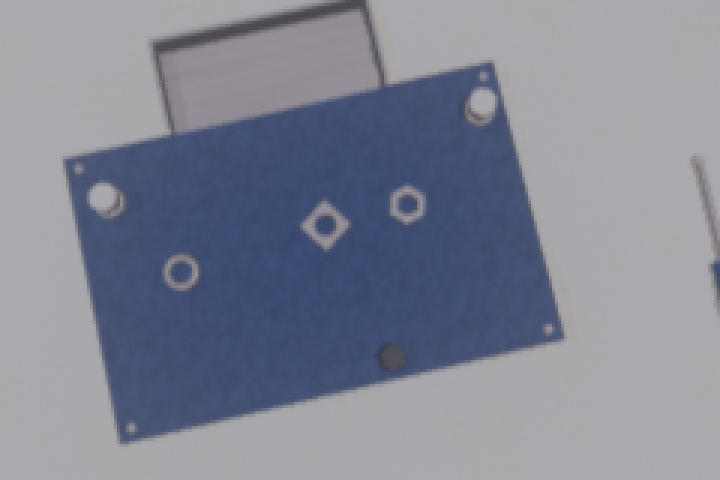

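The enlarged view shows all parts clearly. In full-image pixels the collar is at (260,231), flange (308,215), nut (336,208) and socket (331,259). The mask was too strict, so I'll loosen it.

```bash
sed -i 's/(100,110,40),(125,255,255)/(104,75,25),(125,255,255)/' h.py
python3 - <<'E'
from h import *
np.set_printoptions(precision=4,suppress=True)
R={}
for n in P:
    f=cv2.imread(f"pics/{n}0.png")[:,:,::-1].copy()
    q,B,f=look(n,f);W=np.array([plane(n,u,.04)[:2] for u in q]);print(n,q.tolist(),W.tolist(),[np.linalg.norm(W[i]-W[i-1]).round(4) for i in range(4)])
    for b in B:print(np.round(b[:3],1),plane(n,b[:2],.047)[:2])
    R[n]=(q,B)
    if n=="top":
        (c,s,a)=cv2.minAreaRect(W.astype(np.float32));print("rect",c,s,a)
def near(n,p):return min(R[n][1],key=lambda b:np.hypot(b[0]-p[0],b[1]-p[1]))[:2]
for k,a,b in(("collar",(260,231),(387,190)),("flange",(308,215),(333,199)),("nut",(336,208),(300,203))):
    print(k,*tri(near("top",a),near("scene",b)))
E
```

```text
scene [[440, 217], [255, 240], [250, 178], [398, 163]] [[0.5819831202635154, 0.1572608071590767], [0.6624918403421022, -0.22684537956366058], [0.4270707769665042, -0.27478112017613476], [0.34197519212601146, 0.10788671557819132]] [np.float64(0.245), np.float64(0.3925), np.float64(0.2403), np.float64(0.392)]
[264.4 220.7 334. ] [ 0.6093 -0.2149]
[282.4 237.7 165.5] [ 0.663  -0.1728]
[299.9 202.9 151. ] [ 0.5439 -0.1447]
[309.1 173.4  38.5] [ 0.4138 -0.1282]
[332.6 198.9 194.5] [ 0.5268 -0.0718]
[386.5 189.6 131. ] [0.4857 0.0556]
[419.7 220.2 136.5] [0.603 0.108]
[420.3 201.6 242.5] [0.5345 0.1244]
top [[363, 162], [386, 252], [241, 286], [222, 194]] [[0.6661042541583293, -0.22830563848465724], [0.4190058058851263, -0.2798478622217344], [0.3380902875226849, 0.10395300787946173], [0.5841259841552422, 0.15801494080964745]] [np.float64(0.3949), np.float64(0.2524), np.float64(0.3922), np.float64(0.2519)]
[235.2 206.2 121. ] [0.5488 0.1203]
[260.  230.3 116.5] [0.4826 0.0536]
[308.  214.9 156. ] [ 0.5213 -0.0746]
[330.5 258.9  47. ] [ 0.4035 -0.1319]
[335.4 207.8 116. ] [ 0.5392 -0.1485]
[360.2 175.1 130. ] [ 0.6276 -0.2184]
rect (0.5016565918922424, -0.06134362518787384) (0.252415269613266, 0.39492279291152954) 11.980598449707031
collar [0.483  0.055  0.0452] 0.0023453168542688077
flange [ 0.5218 -0.0731  0.0436] 0.002949346105140098
nut [ 0.5396 -0.1468  0.0441] 0.003654288038485636
```

```bash
cat >> h.py <<'E'
from scipy.spatial.transform import Rotation as Ro
C=np.array([.5026,-.0603]);Y=np.radians(12.);U=np.array([np.cos(Y),np.sin(Y)]);V=np.array([-U[1],U[0]])
def b2w(x,y):return C+x*U+y*V
def w2b(p):d=np.asarray(p)[:2]-C;return np.array([d@U,d@V])
def go(x,y,z,ang):
    "tool x along board direction ang (deg), board x,y and world z in m: offset/angular in command units"
    s=readout.read_state();r=Ro.from_quat(s["ee_rot"])
    a=Y+np.radians(ang);T=Ro.from_matrix(np.c_[[np.cos(a),np.sin(a),0],[np.sin(a),-np.cos(a),0],[0,0,-1]])
    print("tcp",np.round(s["position"],4),"board",w2b(s["position"]).round(4),"t",s["clock"],"F",np.round(s["ft_force"],1))
    print("offset",(r.inv().apply(np.r_[b2w(x,y),z]-s["position"])/.1).round(3),"ang",((r.inv()*T).as_rotvec()/2/np.pi).round(4))
E
python3 - <<'E'
from h import *
f=cv2.imread("pics/top0.png")[:,:,::-1].copy();q,B,f=look("top",f)
b=min(B,key=lambda b:np.hypot(b[0]-308,b[1]-215))
W=np.array([plane("top",u,.05)[:2]*1000 for u in b[3][:,0].astype(float)],np.float32)
r=cv2.minAreaRect(W);print("flange",r,"board yaw",r[2]-12)
for k,p in dict(nut=(.5394,-.1475),collar=(.4828,.0545),flange=(.5216,-.0738)).items():print(k,w2b(p).round(4))
go(-.022,-.109,.12,23)
E
```

```text
flange ((520.8107299804688, -74.72334289550781), (34.20623779296875, 34.17413330078125), 44.09415054321289) board yaw 32.09415054321289
nut [ 0.0179 -0.0929]
collar [0.0045 0.1164]
flange [ 0.0158 -0.0172]
tcp [0.2362 0.5237 0.2305] board [-0.1392  0.6267] t 0.2 F [-0.5  0.6 -0.8]
offset [-5.298 -5.235  1.112] ang [-2.000e-04  2.000e-04  3.353e-01]
```

Emit:
arm_command([
  {"gripper": 0,"offset": [0,0,0],"angular": [0,0,0]},
])

```text
clock: 0.32
position: [0.2364, 0.5239, 0.2309]
ee_rot: [0.21, 0.978, -0.0, -0.0]
ft_force: [-0.2, 0.2, 0.3]
grip_width: 0.818
grasp_force: 0.0
```

Emit:
arm_command([
  {"gripper": 0,"offset": [-0.4,-0.4,0],"angular": [0,0,0]},
  {"gripper": 0,"offset": [-0.8,-0.8,0],"angular": [0,0,0]},
  {"gripper": 0,"offset": [-1,-1,0],"angular": [0,0,0]},
])

```text
clock: 0.7
position: [0.2869, 0.3897, 0.2311]
ee_rot: [0.211, 0.977, -0.0, 0.0]
ft_force: [0.2, 1.1, -0.1]
grip_width: 0.146
grasp_force: 0.0
```

Emit:
arm_command([
  {"gripper": 0,"offset": [-0.4,-0.4,0],"angular": [0,0,0]},
  {"gripper": 0,"offset": [-0.8,-0.8,0],"angular": [0,0,0]},
  {"gripper": 0,"offset": [-1,-1,0],"angular": [0,0,0]},
])

```text
clock: 1.08
position: [0.3371, 0.2574, 0.2314]
ee_rot: [0.211, 0.977, -0.0, 0.0]
ft_force: [-0.0, 0.7, 0.4]
grip_width: -0.004
grasp_force: 0.0
```

Emit:
arm_command([
  {"gripper": 0,"offset": [-0.4,-0.4,0],"angular": [0,0,0]},
  {"gripper": 0,"offset": [-0.8,-0.8,0],"angular": [0,0,0]},
  {"gripper": 0,"offset": [-1,-1,0],"angular": [0,0,0]},
])

```text
clock: 1.45
position: [0.3873, 0.1251, 0.2316]
ee_rot: [0.212, 0.977, -0.0, 0.001]
ft_force: [0.6, 0.2, -0.4]
grip_width: 0.001
grasp_force: 0.0
```

Emit:
arm_command([
  {"gripper": 0,"offset": [-0.4,-0.4,0],"angular": [0,0,0]},
  {"gripper": 0,"offset": [-0.8,-0.8,0],"angular": [0,0,0]},
  {"gripper": 0,"offset": [-1,-1,0],"angular": [0,0,0]},
])

```text
clock: 1.82
position: [0.4373, -0.0075, 0.2316]
ee_rot: [0.212, 0.977, -0.0, 0.001]
ft_force: [0.7, 0.7, -0.5]
grip_width: 0.001
grasp_force: 0.0
```

Emit:
arm_command([
  {"gripper": 0,"offset": [-0.4,-0.4,0],"angular": [0,0,0.02]},
  {"gripper": 0,"offset": [-0.8,-0.8,0],"angular": [0,0,0.05]},
  {"gripper": 0,"offset": [-1,-1,0],"angular": [0,0,0.08]},
  {"gripper": 0,"offset": [-1,-1,0],"angular": [0,0,0.335]},
  {"gripper": 0,"offset": [-1,-1,0],"angular": [0,0,0.335]},
  {"gripper": 0,"offset": [-1,-1,0],"angular": [0,0,0.335]},
  {"gripper": 0,"offset": [-1,-1,0],"angular": [0,0,0.335]},
  {"gripper": 0,"offset": [-1,-1,0],"angular": [0,0,0.335]},
  {"gripper": 0,"offset": [-1,-1,0],"angular": [0,0,0.335]},
  {"gripper": 0,"offset": [-1,-1,0],"angular": [0,0,0.335]},
  {"gripper": 0,"offset": [-1,-1,0],"angular": [0,0,0.335]},
  {"gripper": 0,"offset": [-1,-1,0],"angular": [0,0,0.335]},
])

```text
clock: 3.32
position: [0.4866, -0.1372, 0.2313]
ee_rot: [0.954, 0.3, 0.0, 0.0]
ft_force: [-0.4, 1.3, 0.2]
grip_width: 0.001
grasp_force: 0.0
```

```bash
python3 -c "
from h import *
go(-.022,-.109,.12,23);go(-.022,-.109,.0445,23)"
```

```text
tcp [ 0.4866 -0.1372  0.2313] board [-0.0317 -0.0719] t 3.325 F [-0.4  1.3  0.2]
offset [-0.055  0.379  1.113] ang [ 0.     -0.     -0.0003]
tcp [ 0.4866 -0.1372  0.2313] board [-0.0317 -0.0719] t 3.325 F [-0.4  1.3  0.2]
offset [-0.055  0.379  1.868] ang [ 0.     -0.     -0.0003]
```

Emit:
arm_command([
  {"gripper": 0,"offset": [-0.055,0.38,0.4],"angular": [0,0,0]},
  {"gripper": 0,"offset": [-0.055,0.38,0.8],"angular": [0,0,0]},
  {"gripper": 0,"offset": [-0.055,0.38,1],"angular": [0,0,0]},
  {"gripper": 0,"offset": [-0.055,0.38,1],"angular": [0,0,0]},
])

```text
clock: 3.82
position: [0.5023, -0.1707, 0.1292]
ee_rot: [0.953, 0.302, -0.002, -0.002]
ft_force: [-0.7, -0.4, 0.1]
grip_width: 0.001
grasp_force: 0.0
```

Emit:
arm_command([
  {"gripper": 0,"offset": [0,0,0.3],"angular": [0,0,0]},
  {"gripper": 0,"offset": [0,0,0.55],"angular": [0,0,0]},
  {"gripper": 0,"offset": [0,0,0.75],"angular": [0,0,0]},
  {"gripper": 0,"offset": [0,0,0.82],"angular": [0,0,0]},
  {"gripper": 0,"offset": [0,0,0.86],"angular": [0,0,0]},
  {"gripper": 0,"offset": [0,0,0.86],"angular": [0,0,0]},
])

```text
clock: 4.58
position: [0.5047, -0.1718, 0.0462]
ee_rot: [0.953, 0.302, 0.001, 0.001]
ft_force: [-0.8, -0.0, -0.6]
grip_width: -0.001
grasp_force: 0.0
```

Emit:
arm_command([
  {"gripper": 0,"offset": [0.06,0,0],"angular": [0,0,0]},
  {"gripper": 0,"offset": [0.12,0,0],"angular": [0,0,0]},
  {"gripper": 0,"offset": [0.18,0,0],"angular": [0,0,0]},
  {"gripper": 0,"offset": [0.24,0,0],"angular": [0,0,0]},
  {"gripper": 0,"offset": [0.3,0,0],"angular": [0,0,0]},
  {"gripper": 0,"offset": [0.36,0,0],"angular": [0,0,0]},
  {"gripper": 0,"offset": [0.42,0,0],"angular": [0,0,0]},
  {"gripper": 0,"offset": [0.48,0,0],"angular": [0,0,0]},
  {"gripper": 0,"offset": [0.54,0,0],"angular": [0,0,0]},
  {"gripper": 0,"offset": [0.6,0,0],"angular": [0,0,0]},
  {"gripper": 0,"offset": [0.66,0,0],"angular": [0,0,0]},
  {"gripper": 0,"offset": [0.72,0,0],"angular": [0,0,0]},
])

```text
clock: 6.08
position: [0.5632, -0.1298, 0.0453]
ee_rot: [0.953, 0.302, -0.0, -0.0]
ft_force: [0.3, -0.2, 0.3]
grip_width: 0.003
grasp_force: 0.1
```

```bash
python3 -c "
from h import *
go(.122,-.048,.0445,23)
a=imaging.grab_frame('scene')[140:300,200:480,::-1];b=imaging.grab_frame('top')[140:300,200:440,::-1]
z=lambda i:cv2.resize(i,None,fx=2.8,fy=2.8)[:,:780]
A,B=z(a),z(b);o=np.zeros((A.shape[0]//1*1+0,A.shape[1],3),np.uint8)
A=cv2.resize(a,(525,300));B=cv2.resize(b,(450,300))
o=np.zeros((600,525,3),np.uint8);o[:300]=A;o[300:,:450]=B
cv2.imwrite('pics/p1.png',o)"
```

```text
tcp [ 0.5632 -0.1298  0.0453] board [ 0.0448 -0.0806] t 6.075 F [ 0.3 -0.2  0.3]
offset [0.838 0.003 0.008] ang [-0.     -0.      0.0003]
```

View pics/p1.png

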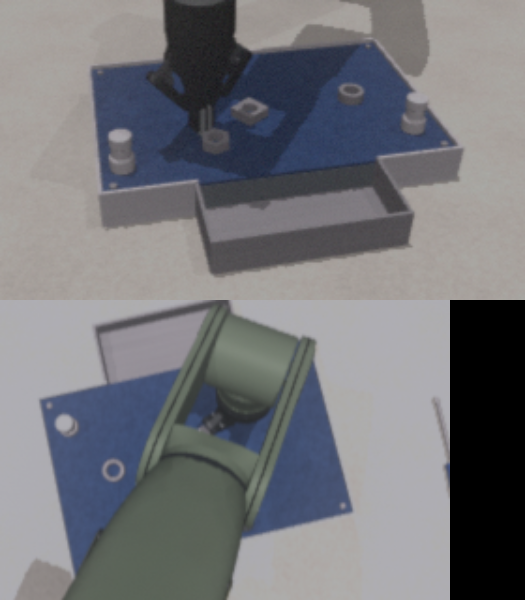

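The scene view (upper half) shows the nut just ahead of the fingers at about (215,140) in the crop. The flange at (250,110) and collar at (350,93) haven't moved. The nut is well centred on the push, so I'll carry on.

Emit:
arm_command([
  {"gripper": 0,"offset": [0.07,0,0],"angular": [0,0,0]},
  {"gripper": 0,"offset": [0.14,0,0],"angular": [0,0,0]},
  {"gripper": 0,"offset": [0.21,0,0],"angular": [0,0,0]},
  {"gripper": 0,"offset": [0.28,0,0],"angular": [0,0,0]},
  {"gripper": 0,"offset": [0.35,0,0],"angular": [0,0,0]},
  {"gripper": 0,"offset": [0.42,0,0],"angular": [0,0,0]},
  {"gripper": 0,"offset": [0.49,0,0],"angular": [0,0,0]},
  {"gripper": 0,"offset": [0.56,0,0],"angular": [0,0,0]},
  {"gripper": 0,"offset": [0.63,0,0],"angular": [0,0,0]},
  {"gripper": 0,"offset": [0.7,0,0],"angular": [0,0,0]},
  {"gripper": 0,"offset": [0.77,0,0],"angular": [0,0,0]},
  {"gripper": 0,"offset": [0.85,0,0],"angular": [0,0,0]},
])

```text
clock: 7.68
position: [0.6329, -0.0809, 0.0453]
ee_rot: [0.953, 0.302, 0.0, -0.0]
ft_force: [-0.1, -0.4, 0.5]
grip_width: -0.002
grasp_force: 0.0
```

```bash
python3 -c "
from h import *
go(-.037,.138,.11,-28)
a=imaging.grab_frame('scene')[140:300,200:480,::-1]
cv2.imwrite('pics/p2.png',cv2.resize(a,(525,300)))"
```

```text
tcp [ 0.6329 -0.0809  0.0453] board [ 0.1231 -0.0472] t 7.675 F [-0.1 -0.4  0.5]
offset [-0.746 -2.332 -0.647] ang [-0.    -0.     0.142]
```

View pics/p2.png

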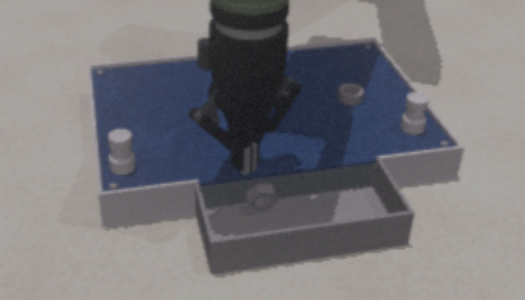

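The nut has gone over the edge and is in the tray at about (260,195). Next I'll lift and move behind the collar.

Emit:
arm_command([
  {"gripper": 0,"offset": [0,0,-0.35],"angular": [0,0,0]},
  {"gripper": 0,"offset": [-0.15,-0.3,-0.65],"angular": [0,0,0]},
  {"gripper": 0,"offset": [-0.35,-0.7,-0.65],"angular": [0,0,0]},
  {"gripper": 0,"offset": [-0.5,-1,-0.65],"angular": [0,0,0]},
])

```text
clock: 8.22
position: [0.5329, -0.0274, 0.1108]
ee_rot: [0.953, 0.302, 0.0, 0.0]
ft_force: [-0.3, 0.5, -0.9]
grip_width: -0.001
grasp_force: 0.0
```

Emit:
arm_command([
  {"gripper": 0,"offset": [-0.1,-0.4,0],"angular": [0,0,0.0]},
  {"gripper": 0,"offset": [-0.25,-1,0],"angular": [0,0,0.02]},
  {"gripper": 0,"offset": [-0.25,-1,0],"angular": [0,0,0.142]},
  {"gripper": 0,"offset": [-0.25,-1,0],"angular": [0,0,0.142]},
  {"gripper": 0,"offset": [-0.25,-1,0],"angular": [0,0,0.142]},
  {"gripper": 0,"offset": [-0.25,-1,0],"angular": [0,0,0.142]},
  {"gripper": 0,"offset": [-0.25,-1,0],"angular": [0,0,0.142]},
])

```text
clock: 9.1
position: [0.4561, 0.0393, 0.1105]
ee_rot: [0.99, -0.139, 0.0, -0.0]
ft_force: [0.1, 0.2, -0.7]
grip_width: -0.001
grasp_force: 0.0
```

```bash
python3 -c "
from h import *
go(-.037,.138,.045,-28)"
```

```text
tcp [0.4561 0.0393 0.1105] board [-0.0248  0.1071] t 9.1 F [ 0.1  0.2 -0.7]
offset [-0.253 -0.215  0.654] ang [-0.     -0.0001  0.0002]
```

Emit:
arm_command([
  {"gripper": 0,"offset": [-0.25,-0.215,0],"angular": [0,0,0]},
  {"gripper": 0,"offset": [-0.25,-0.215,0.3],"angular": [0,0,0]},
  {"gripper": 0,"offset": [-0.25,-0.215,0.52],"angular": [0,0,0]},
  {"gripper": 0,"offset": [-0.25,-0.215,0.61],"angular": [0,0,0]},
  {"gripper": 0,"offset": [-0.25,-0.215,0.65],"angular": [0,0,0]},
  {"gripper": 0,"offset": [-0.25,-0.215,0.65],"angular": [0,0,0]},
])

```text
clock: 9.85
position: [0.4384, 0.0667, 0.0457]
ee_rot: [0.99, -0.139, 0.0, -0.0]
ft_force: [-0.6, -0.1, 0.6]
grip_width: 0.0
grasp_force: 0.0
```

Emit:
arm_command([
  {"gripper": 0,"offset": [0.06,0,0],"angular": [0,0,0]},
  {"gripper": 0,"offset": [0.12,0,0],"angular": [0,0,0]},
  {"gripper": 0,"offset": [0.18,0,0],"angular": [0,0,0]},
  {"gripper": 0,"offset": [0.24,0,0],"angular": [0,0,0]},
  {"gripper": 0,"offset": [0.3,0,0],"angular": [0,0,0]},
  {"gripper": 0,"offset": [0.36,0,0],"angular": [0,0,0]},
  {"gripper": 0,"offset": [0.42,0,0],"angular": [0,0,0]},
  {"gripper": 0,"offset": [0.48,0,0],"angular": [0,0,0]},
  {"gripper": 0,"offset": [0.54,0,0],"angular": [0,0,0]},
  {"gripper": 0,"offset": [0.6,0,0],"angular": [0,0,0]},
  {"gripper": 0,"offset": [0.66,0,0],"angular": [0,0,0]},
  {"gripper": 0,"offset": [0.72,0,0],"angular": [0,0,0]},
])

```text
clock: 11.35
position: [0.5075, 0.0469, 0.0453]
ee_rot: [0.99, -0.139, 0.0, 0.0]
ft_force: [0.1, -0.0, 0.1]
grip_width: 0.001
grasp_force: 0.1
```

```bash
python3 -c "
from h import *
go(.122,.053,.045,-28)
a=imaging.grab_frame('scene')[140:300,200:480,::-1]
cv2.imwrite('pics/p3.png',cv2.resize(a,(787,450)))"
```

```text
tcp [0.5075 0.0469 0.0453] board [0.0271 0.1038] t 11.35 F [ 0.1 -0.   0.1]
offset [1.077 0.003 0.003] ang [ 0. -0. -0.]
```

View pics/p3.png

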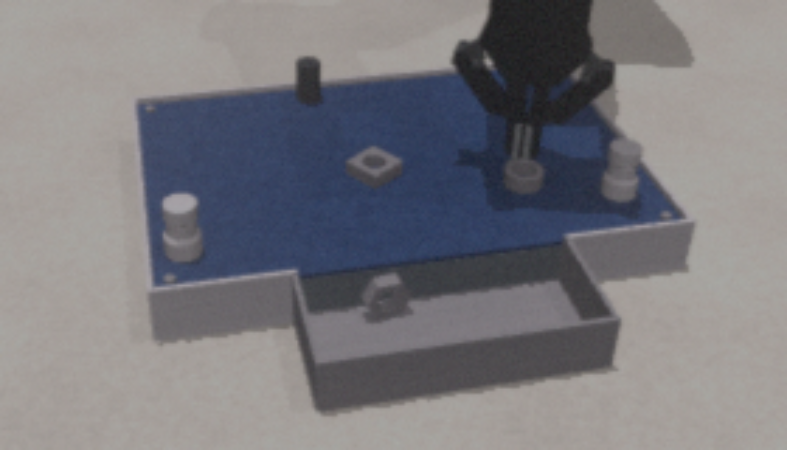

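The nut is in the tray, leaning on its wall at about (385,297). The collar is at about (523,175), against the fingertip. I'll check its offset from the push line.

```bash
python3 -c "
from h import *
p=plane('scene',(200+523*280/787,140+176*160/450),.048);b=w2b(p);t=w2b([.5075,.0469]);a=np.radians(-28)
d=b-t;print(p,b,'ahead',d@[np.cos(a),np.sin(a)],'left',d@[-np.sin(a),np.cos(a)])"
```

```text
[0.54095658 0.04659838 0.048     ] [0.05974382 0.09658761] ahead 0.03224366547878867 left 0.008931943716295415
```

Emit:
arm_command([
  {"gripper": 0,"offset": [-0.15,0,0],"angular": [0,0,0]},
  {"gripper": 0,"offset": [-0.15,-0.1,0],"angular": [0,0,0]},
  {"gripper": 0,"offset": [-0.08,-0.1,0],"angular": [0,0,0]},
  {"gripper": 0,"offset": [0,-0.1,0],"angular": [0,0,0]},
  {"gripper": 0,"offset": [0.06,-0.1,0],"angular": [0,0,0]},
  {"gripper": 0,"offset": [0.12,-0.1,0],"angular": [0,0,0]},
  {"gripper": 0,"offset": [0.18,-0.1,0],"angular": [0,0,0]},
  {"gripper": 0,"offset": [0.24,-0.1,0],"angular": [0,0,0]},
  {"gripper": 0,"offset": [0.3,-0.1,0],"angular": [0,0,0]},
  {"gripper": 0,"offset": [0.36,-0.1,0],"angular": [0,0,0]},
  {"gripper": 0,"offset": [0.42,-0.1,0],"angular": [0,0,0]},
  {"gripper": 0,"offset": [0.45,-0.1,0],"angular": [0,0,0]},
])

```text
clock: 12.9
position: [0.5536, 0.0441, 0.0453]
ee_rot: [0.99, -0.139, 0.0, -0.0]
ft_force: [-0.2, -0.1, -0.5]
grip_width: -0.004
grasp_force: 0.2
```

```bash
python3 -c "
from h import *
go(.122,.053,.045,-28)
a=imaging.grab_frame('scene')[140:300,200:480,::-1]
cv2.imwrite('pics/p4.png',cv2.resize(a,(787,450)))"
```

```text
tcp [0.5536 0.0441 0.0453] board [0.0716 0.0915] t 12.9 F [-0.2 -0.1 -0.5]
offset [0.626 0.103 0.003] ang [-0. -0. -0.]
```

View pics/p4.png

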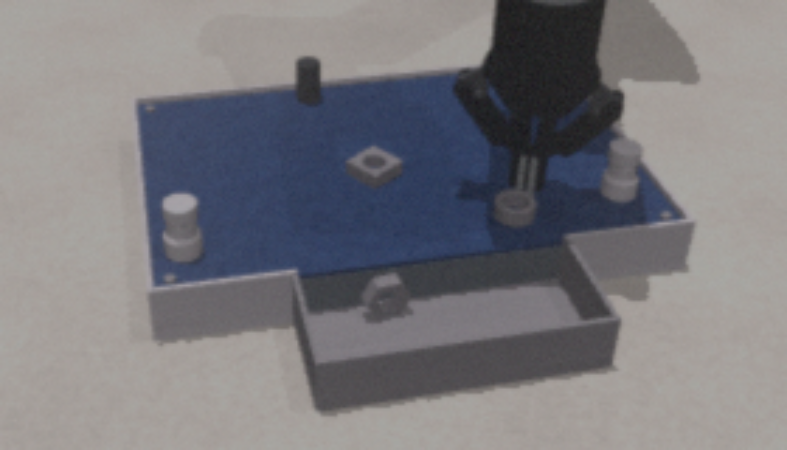

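The collar is at (514,207), clear of the rim end at (567,238) and still centred on the fingers. I'll push it on out.

Emit:
arm_command([
  {"gripper": 0,"offset": [0.06,0,0],"angular": [0,0,0]},
  {"gripper": 0,"offset": [0.12,0,0],"angular": [0,0,0]},
  {"gripper": 0,"offset": [0.18,0,0],"angular": [0,0,0]},
  {"gripper": 0,"offset": [0.24,0,0],"angular": [0,0,0]},
  {"gripper": 0,"offset": [0.3,0,0],"angular": [0,0,0]},
  {"gripper": 0,"offset": [0.36,0,0],"angular": [0,0,0]},
  {"gripper": 0,"offset": [0.42,0,0],"angular": [0,0,0]},
  {"gripper": 0,"offset": [0.48,0,0],"angular": [0,0,0]},
  {"gripper": 0,"offset": [0.54,0,0],"angular": [0,0,0]},
  {"gripper": 0,"offset": [0.6,0,0],"angular": [0,0,0]},
  {"gripper": 0,"offset": [0.6,0,0],"angular": [0,0,0]},
])

```text
clock: 14.32
position: [0.6114, 0.0274, 0.0454]
ee_rot: [0.99, -0.139, 0.0, -0.0]
ft_force: [0.3, 0.5, 0.7]
grip_width: 0.001
grasp_force: 0.0
```

```bash
python3 -c "
from h import *
go(-.021,-.040,.11,32)
a=imaging.grab_frame('scene')[140:300,200:480,::-1]
cv2.imwrite('pics/p5.png',cv2.resize(a,(787,450)))"
```

```text
tcp [0.6114 0.0274 0.0454] board [0.1247 0.0632] t 14.325 F [0.3 0.5 0.7]
offset [-0.801  1.595 -0.647] ang [ 0.000e+00 -1.000e-04 -1.667e-01]
```

View pics/p5.png

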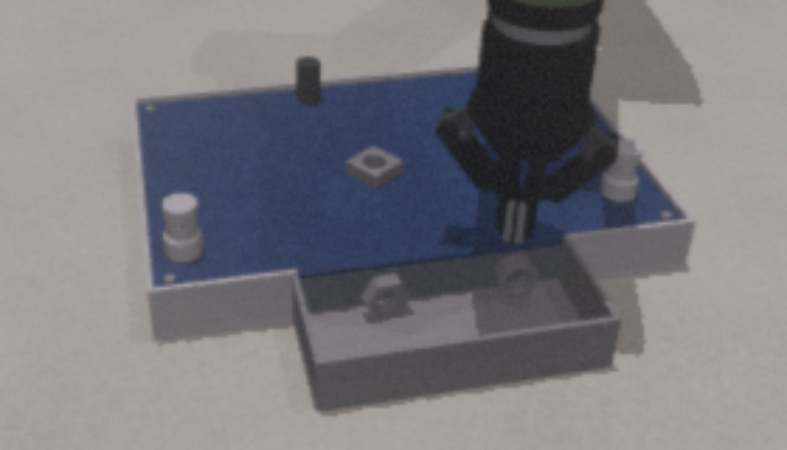

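Nut and collar are both in the tray, at (385,297) and (517,275). For the flange, I'll first shift it along one side normal (board direction -58°), then push it along the other (+32°). That way it leaves mid-gap, between the two parts already in the tray.

Emit:
arm_command([
  {"gripper": 0,"offset": [0,0,-0.35],"angular": [0,0,0]},
  {"gripper": 0,"offset": [-0.1,0,-0.65],"angular": [0,0,0]},
  {"gripper": 0,"offset": [-0.5,0,-0.65],"angular": [0,0,0]},
  {"gripper": 0,"offset": [-0.9,0,-0.65],"angular": [0,0,0]},
  {"gripper": 0,"offset": [-0.9,0,-0.65],"angular": [0,0,0]},
])

```text
clock: 15.0
position: [0.5204, 0.0535, 0.1093]
ee_rot: [0.99, -0.139, -0.002, 0.0]
ft_force: [0.3, 0.0, 0.3]
grip_width: 0.003
grasp_force: 0.0
```

```bash
python3 -c "
from h import *
go(-.006,.019,.045,-58)"
```

```text
tcp [0.5204 0.0535 0.1093] board [0.0411 0.1076] t 15.0 F [0.3 0.  0.3]
offset [0.002 1.003 0.644] ang [0.0003 0.0006 0.0835]
```

Emit:
arm_command([
  {"gripper": 0,"offset": [0,0.4,0],"angular": [0,0,0.02]},
  {"gripper": 0,"offset": [0,0.8,0],"angular": [0,0,0.0835]},
  {"gripper": 0,"offset": [0,1,0],"angular": [0,0,0.0835]},
  {"gripper": 0,"offset": [0,1,0],"angular": [0,0,0.0835]},
  {"gripper": 0,"offset": [0,1,0.3],"angular": [0,0,0.0835]},
  {"gripper": 0,"offset": [0,1,0.52],"angular": [0,0,0.0835]},
  {"gripper": 0,"offset": [0,1,0.61],"angular": [0,0,0.0835]},
  {"gripper": 0,"offset": [0,1,0.64],"angular": [0,0,0.0835]},
  {"gripper": 0,"offset": [0,1,0.64],"angular": [0,0,0.0835]},
])

```text
clock: 16.12
position: [0.4975, -0.0436, 0.0468]
ee_rot: [0.92, -0.391, 0.001, -0.0]
ft_force: [-0.9, -0.5, -0.4]
grip_width: 0.0
grasp_force: 0.0
```

Emit:
arm_command([
  {"gripper": 0,"offset": [0.06,0,0],"angular": [0,0,0]},
  {"gripper": 0,"offset": [0.12,0,0],"angular": [0,0,0]},
  {"gripper": 0,"offset": [0.18,0,0],"angular": [0,0,0]},
  {"gripper": 0,"offset": [0.24,0,0],"angular": [0,0,0]},
  {"gripper": 0,"offset": [0.3,0,0],"angular": [0,0,0]},
  {"gripper": 0,"offset": [0.36,0,0],"angular": [0,0,0]},
  {"gripper": 0,"offset": [0.42,0,0],"angular": [0,0,0]},
  {"gripper": 0,"offset": [0.48,0,0],"angular": [0,0,0]},
  {"gripper": 0,"offset": [0.55,0,0],"angular": [0,0,0]},
  {"gripper": 0,"offset": [0.55,0,0],"angular": [0,0,0]},
])

```text
clock: 17.38
position: [0.5355, -0.0839, 0.0464]
ee_rot: [0.92, -0.391, 0.0, 0.0]
ft_force: [0.1, 0.1, 0.2]
grip_width: -0.002
grasp_force: 0.0
```

Emit:
arm_command([
  {"gripper": 0,"offset": [-0.1,0,0],"angular": [0,0,0]},
  {"gripper": 0,"offset": [-0.15,0,-0.35],"angular": [0,0,0]},
  {"gripper": 0,"offset": [-0.15,0.1,-0.65],"angular": [0,0,0]},
  {"gripper": 0,"offset": [-0.15,0.5,-0.65],"angular": [0,0,0]},
  {"gripper": 0,"offset": [-0.15,0.5,-0.65],"angular": [0,0,0]},
])

```text
clock: 18.0
position: [0.4865, -0.1073, 0.1113]
ee_rot: [0.92, -0.392, -0.001, 0.0]
ft_force: [0.0, 0.7, -1.4]
grip_width: 0.002
grasp_force: 0.0
```

```bash
python3 -c "
from h import *
f=imaging.grab_frame('scene')
a=f[140:300,200:480,::-1]
cv2.imwrite('pics/p6.png',cv2.resize(a,(787,450)))
q,B,f=look('scene',f)
for b in B:
  p=plane('scene',b[:2],.047);print(np.round(b[:3],1),p[:2],w2b(p))
go(.001,-.073,.11,32)"
```

```text
[264.3 220.7 334.5] [ 0.60936021 -0.21492246] [ 0.07227943 -0.17344028]
[282.4 237.7 167. ] [ 0.66309242 -0.17278192] [ 0.13359897 -0.14339217]
[309.4 173.4  34.5] [ 0.4137982  -0.12745155] [-0.10082286 -0.04722119]
[318.2 206.3 220. ] [ 0.55628063 -0.10406226] [ 0.0434089  -0.05396678]
[419.5 220.2 145. ] [0.60325959 0.10745279] [0.1333377  0.14315868]
[420.6 201.8 253. ] [0.53524477 0.1248824 ] [0.07043299 0.17434849]
tcp [ 0.4874 -0.1068  0.1112] board [-0.0246 -0.0423] t 18.05 F [ 0.6 -0.1 -0.3]
offset [ 0.396 -0.055  0.011] ang [-1.000e-04  1.000e-04 -2.504e-01]
```

View pics/p6.png

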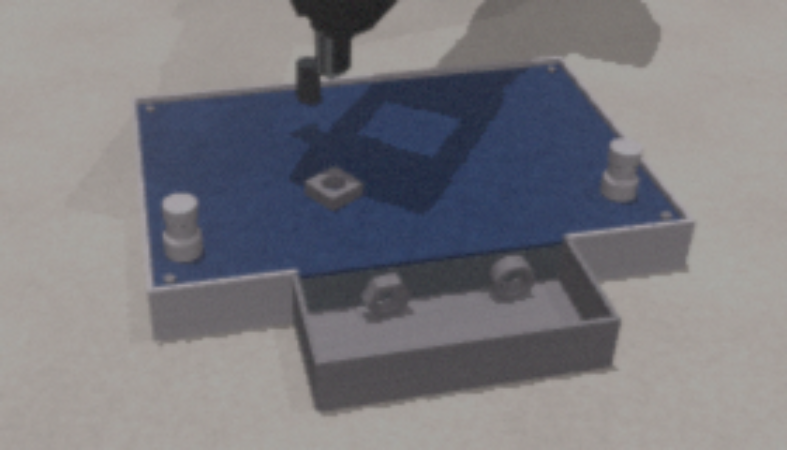

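The flange is at (333,187), about (39,-54) mm in the board frame, and only turned slightly. Nut and collar are resting on edge in the tray and nothing else has moved. Next is the final push along +32°.

Emit:
arm_command([
  {"gripper": 0,"offset": [0.2,-0.02,0],"angular": [0,0,-0.02]},
  {"gripper": 0,"offset": [0.44,-0.047,0],"angular": [0,0,-0.25]},
  {"gripper": 0,"offset": [0.44,-0.047,0],"angular": [0,0,-0.25]},
  {"gripper": 0,"offset": [0.44,-0.047,0],"angular": [0,0,-0.25]},
  {"gripper": 0,"offset": [0.44,-0.047,0],"angular": [0,0,-0.25]},
  {"gripper": 0,"offset": [0.44,-0.047,0],"angular": [0,0,-0.25]},
  {"gripper": 0,"offset": [0.44,-0.047,0],"angular": [0,0,-0.25]},
  {"gripper": 0,"offset": [0.44,-0.047,0],"angular": [0,0,-0.25]},
  {"gripper": 0,"offset": [0.44,-0.047,0],"angular": [0,0,-0.25]},
  {"gripper": 0,"offset": [0.44,-0.047,0],"angular": [0,0,-0.25]},
  {"gripper": 0,"offset": [0.44,-0.047,0],"angular": [0,0,-0.25]},
])

```text
clock: 19.42
position: [0.5224, -0.135, 0.111]
ee_rot: [0.928, 0.374, -0.0, -0.0]
ft_force: [0.0, 0.2, -0.3]
grip_width: 0.0
grasp_force: 0.0
```

Emit:
arm_command([
  {"gripper": 0,"offset": [0,0,0.3],"angular": [0,0,0]},
  {"gripper": 0,"offset": [0,0,0.5],"angular": [0,0,0]},
  {"gripper": 0,"offset": [0,0,0.61],"angular": [0,0,0]},
  {"gripper": 0,"offset": [0,0,0.65],"angular": [0,0,0]},
  {"gripper": 0,"offset": [0,0,0.65],"angular": [0,0,0]},
])

```text
clock: 20.05
position: [0.5227, -0.1357, 0.0466]
ee_rot: [0.927, 0.374, 0.0, 0.0]
ft_force: [0.3, 0.4, 0.4]
grip_width: 0.001
grasp_force: 0.0
```

Emit:
arm_command([
  {"gripper": 0,"offset": [0.06,0,0],"angular": [0,0,0]},
  {"gripper": 0,"offset": [0.12,0,0],"angular": [0,0,0]},
  {"gripper": 0,"offset": [0.18,0,0],"angular": [0,0,0]},
  {"gripper": 0,"offset": [0.24,0,0],"angular": [0,0,0]},
  {"gripper": 0,"offset": [0.3,0,0],"angular": [0,0,0]},
  {"gripper": 0,"offset": [0.36,0,0],"angular": [0,0,0]},
  {"gripper": 0,"offset": [0.42,0,0],"angular": [0,0,0]},
  {"gripper": 0,"offset": [0.48,0,0],"angular": [0,0,0]},
  {"gripper": 0,"offset": [0.54,0,0],"angular": [0,0,0]},
  {"gripper": 0,"offset": [0.6,0,0],"angular": [0,0,0]},
  {"gripper": 0,"offset": [0.66,0,0],"angular": [0,0,0]},
  {"gripper": 0,"offset": [0.7,0,0],"angular": [0,0,0]},
])

```text
clock: 21.55
position: [0.5731, -0.0867, 0.0462]
ee_rot: [0.927, 0.374, 0.0, -0.0]
ft_force: [-0.5, -0.9, 0.6]
grip_width: 0.003
grasp_force: 0.3
```

```bash
python3 -c "
from h import *
f=imaging.grab_frame('scene')
a=f[140:300,200:480,::-1]
cv2.imwrite('pics/p7.png',cv2.resize(a,(787,450)))
go(.126,0,.045,32)"
```

```text
tcp [ 0.5734 -0.0865  0.0463] board [ 0.0638 -0.0403] t 21.6 F [ 1.   0.  -0.3]
offset [ 0.741 -0.013  0.013] ang [ 0.     -0.0001 -0.0001]
```

View pics/p7.png

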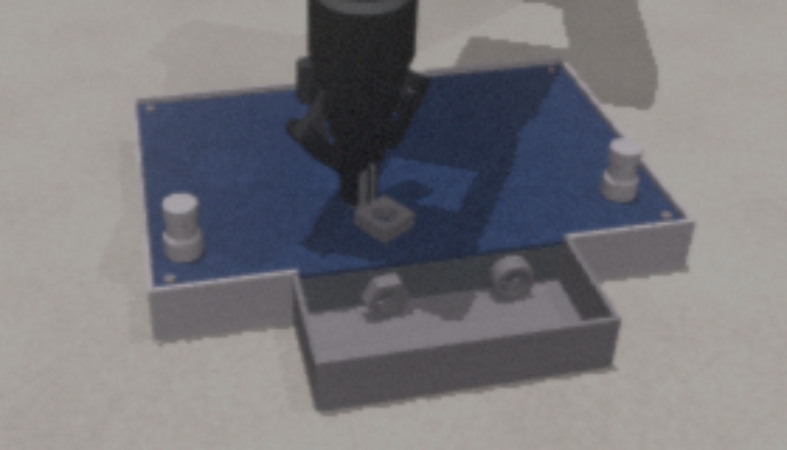

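The flange is flat against the fingers at (384,217), heading for the middle of the gap. I'll finish the push, lift clear, and check the result numerically.

Emit:
arm_command([
  {"gripper": 0,"offset": [0.06,0,0],"angular": [0,0,0]},
  {"gripper": 0,"offset": [0.12,0,0],"angular": [0,0,0]},
  {"gripper": 0,"offset": [0.18,0,0],"angular": [0,0,0]},
  {"gripper": 0,"offset": [0.24,0,0],"angular": [0,0,0]},
  {"gripper": 0,"offset": [0.3,0,0],"angular": [0,0,0]},
  {"gripper": 0,"offset": [0.36,0,0],"angular": [0,0,0]},
  {"gripper": 0,"offset": [0.43,0,0],"angular": [0,0,0]},
  {"gripper": 0,"offset": [0.5,0,0],"angular": [0,0,0]},
  {"gripper": 0,"offset": [0.57,0,0],"angular": [0,0,0]},
  {"gripper": 0,"offset": [0.64,0,0],"angular": [0,0,0]},
  {"gripper": 0,"offset": [0.71,0,0],"angular": [0,0,0]},
  {"gripper": 0,"offset": [0.78,0,0],"angular": [0,0,0]},
])

```text
clock: 23.1
position: [0.6293, -0.0325, 0.0462]
ee_rot: [0.927, 0.374, 0.0, -0.0]
ft_force: [0.1, 0.2, -0.5]
grip_width: -0.002
grasp_force: 0.0
```

Emit:
arm_command([
  {"gripper": 0,"offset": [0,0,0],"angular": [0,0,0]},
  {"gripper": 0,"offset": [-0.05,0,-0.3],"angular": [0,0,0]},
  {"gripper": 0,"offset": [-0.2,0,-0.7],"angular": [0,0,0]},
  {"gripper": 0,"offset": [-0.6,0,-1],"angular": [0,0,0]},
  {"gripper": 0,"offset": [-1,0,-1],"angular": [0,0,0]},
  {"gripper": 0,"offset": [-1,0,-1],"angular": [0,0,0]},
  {"gripper": 0,"offset": [-1,0,-1],"angular": [0,0,0]},
])

```text
clock: 23.98
position: [0.5571, -0.1022, 0.1462]
ee_rot: [0.927, 0.374, 0.0, -0.0]
ft_force: [0.3, -0.5, -0.6]
grip_width: -0.003
grasp_force: 0.0
```

```bash
python3 -c "
from h import *
f=imaging.grab_frame('scene')
q,B,_=look('scene',f)
for b in B:
  p=plane('scene',b[:2],.047);print(np.round(b[:3],1),w2b(p).round(4))
# change against first picture, within the tray and over the board
o=cv2.imread('pics/scene0.png')[:,:,::-1]
d=(cv2.absdiff(f,np.ascontiguousarray(o)).max(2)>35).astype(np.uint8)
d=cv2.morphologyEx(d,cv2.MORPH_OPEN,np.ones((2,2),np.uint8))
n,_,st,ce=cv2.connectedComponentsWithStats(d[160:290,150:460])
for s,c in zip(st[1:],ce[1:]):
  if s[4]>12:print('diff',s[:4]+[150,160,0,0],s[4],c.round(0)+[150,160])
# gray texture of the tray region
g=cv2.cvtColor(f,cv2.COLOR_RGB2GRAY)[232:264:2,306:414:3]
print('\n'.join(' '.join('%3d'%v for v in r) for r in g))
go(0,0,.15,32)"
```

```text
[264.2 220.6 335.5] [ 0.0719 -0.1736]
[282.2 237.7 165. ] [ 0.1335 -0.1438]
[309.3 173.5  36. ] [-0.1007 -0.0476]
[419.8 220.2 135.5] [0.1332 0.144 ]
[420.6 201.8 253. ] [0.0704 0.1744]
diff [314 160  15  10] 131 [321. 164.]
diff [365 160  35   4] 100 [379. 161.]
diff [401 160  32   9] 148 [417. 164.]
diff [382 186  13   7] 42 [388. 189.]
diff [325 193  18  11] 103 [333. 198.]
diff [294 198  14   9] 67 [301. 202.]
diff [377 232  11   7] 52 [382. 235.]
diff [361 235  10   5] 37 [366. 237.]
diff [333 238  10   6] 43 [338. 241.]
diff [363 245   7   6] 29 [367. 248.]
diff [376 244   8   4] 27 [379. 246.]
diff [352 246  12   6] 52 [358. 249.]
diff [332 249  13   6] 50 [338. 251.]
 64  66  69  66  70  63  62  70  64  65  66  49  48  46  43  44  42  51  57  64  57  64  62  63 108 121 111  73  61  62  63  69  63  93 106 102
 68  68  72  64  66  69  66  63  60  52  51  49  48  55  67  62  63  67  73 104 117  85  59  81 116 121 119 102  62  61  64  63  63  65 119 102
 81  66  62  58  53  47  46  58  65  61  58  72  63  60  60  65  77  82  90 119 122 115  65  88 110  87  74  80  67  63  62  65 
[... 1329 characters left out ...]
24 122 124 125 123 126 125 126 122 123 121 122 122 122 128 123 124 125 124 125 122 122 124 125 123 119 117 113  96  87  83  81
 73 103 125 126 125 124 126 125 124 123 125 121 124 125 124 123 125 124 124 128 122 122 123 125 121 119 116 101  88  81  84  78  74  78  80  79
 88  78 124 125 126 124 126 122 122 124 123 122 125 123 125 127 124 127 125 122 121 119 104  97  84  80  75  75  73  76  77  78  77  75  77  79
103  72 123 124 125 124 123 124 124 125 127 125 125 123 124 122 120 113  99  87  83  78  77  77  79  77  74  80  75  79  77  79  76  80  75  83
tcp [ 0.5573 -0.1019  0.1461] board [ 0.0448 -0.052 ] t 24.025 F [ 0.1  0.3 -0.8]
offset [-0.105 -0.679 -0.039] ang [-0.     -0.     -0.0001]
```

The mat is now clear. There are three separate parts in the tray, at about (338,246), (364,243) and (381,240). The plugs and socket are in their original places, and the robot is touching nothing.

```bash
python3 -c "
from station import job_done
print(job_done())"
```

```text
the job is handed in; nothing more can be done
None
```

The nut, collar and square flange are all in the catch tray, pushed with closed fingers only; the plugs and socket have not moved, the arm never went near the screwdriver, and the job was handed in at about 24 s.

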